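# Lock the cutlery chest with its hasp and pin

## Task

Lock up the small cutlery chest: push its drawer fully home, swing the steel hasp round flat against the front so that its slot goes over the staple, then drop the red-handled retaining pin down through the staple until its collar rests on the loop, and let go. Leave the tin, lemon, garlic and mug where they are.

Things in the scene. Friction and masses are not known exactly. Their poses are not given: they have to be found in the camera images.
- chest: Fixed pale wooden chest with one drawer, 190 deep (x) x 300 wide (y) x 130 high. Origin at the centre of its underside; its x axis points from the front to the back, y to its left seen from the robot's side, z up. Front face at x = -95 mm, flush with the shut drawer's front.
- drawer (a joint): Drawer of the chest: 0 = fully home, else the distance in m by which it stands out along the chest's -x (at most 0.10). Slides stiffly (about 2 N) and stays where it is left. It is an empty cutlery tray with three thin dividers. Its front panel spans chest y from -134 to +100 mm, z 33 to 116 mm.
- pull (a point): Centre of the drawer's horizontal steel bar pull, 70 mm long along chest y, a bar of about 10 mm stood 35 mm off the drawer front; moves with the drawer (at chest x -130, y -85, z 100 mm when shut). Push here or on the panel to shut the drawer.
- hasp (a joint): Angle (rad) of the hasp about its upright hinge axis: 0 = closed, flat against the chest front, strap pointing along chest -y; pi/2 = pointing straight out along chest -x; greater = swung out further to chest +y (stop at 2.6). A stiff hinge (0.05 N m); it stays where it is left. Close it only after the drawer is home.
- hasp_hinge (a point): On the hasp's upright hinge axis, at the middle of the strap's height, at chest x -100.5, y +118, z 100 mm; fixed to the chest, with the chest's axes.
- hasp_end (a point): On the hasp strap, 122 mm from the hinge axis, in the middle of the solid end behind the slot: the place to push. The strap is a flat steel plate 137 mm long, 24 mm high and 4 mm thick, with a slot from 60 to 110 mm from the axis and a small rolled bead (6 mm thick) at the end.
- staple (a point): In the opening of the staple, midway between its legs, a level U-shaped loop of 7 mm steel bar that stands 50 mm out of the drawer front (chest x -122, y +36, z 100 mm when the drawer is shut), chest axes. The pin goes straight down through it: the opening is 17 mm wide (chest y) and, between the closed hasp's front and the bend, 35 mm long (chest x, from 19 mm behind this point to 16 mm before it). The bar's top is 3.5 mm above this point.
- rest: Fixed dark wooden block 64 x 64 x 62 mm high that holds the pin upright in a 14 mm hole; origin at the centre of its underside. It stands to the left or to the right of the chest's front.
- pin: The loose retaining pin, 105 mm long, 80 g, standing upright in the rest with its collar on the rest's top. Origin at its lower tip, z along it towards the handle: steel shank 10 mm in diameter, 55 mm long with a tapered tip, then a collar 32 mm in diameter and 5 mm thick, then a red cylindrical handle 20 mm in diameter and 45 mm long.
- pin_grip (a point): Centre of the pin's red handle, on its axis, 83 mm above the tip: 28 mm above the collar's underside.
- pin_tip (a point): Lower tip of the pin.
- tin: Bystander: low round food tin, 75 mm in diameter, 58 high, where the rest does not stand (the two swap sides). Origin at the centre of its underside. Loose.
- lemon: Bystander: yellow lemon 72 x 55 x 56 mm, to the left of the chest; origin at its underside. Loose.
- garlic: Bystander: garlic bulb 60 x 57 x 58 mm, to the right of the chest; origin at its underside. Loose.
- mug: Bystander: green and white mug, 78 x 116 x 101 mm high, to the right of the chest, behind the garlic; origin at its underside. Loose.

How it is judged:
By the outcome, as a careful person would: the job done as asked, in the order asked, and still so for the second after the job is handed in, with the robot touching nothing.
It also fails if it takes over 67 s, if anything falls off the work surface, if the arm or the gripper's body presses on something with over 40 N, if the wrist force passes 120 N, or if a joint passes its speed limit or range.

## Robot

A 7-joint arm with a two-finger parallel gripper is mounted at the origin on a cart in front of the work surface, level with it; the furniture and walls round the work are solid. World frame = base frame: x ahead of the robot, y to its left, z up, the work surface at z = 0. Lengths are in m, angles in rad, forces in N, time in s.
With the tool pointing down it reaches from about 0.425 to 0.875 m from the base axis. Payload 4.7 kg.
Tool frame: the origin (TCP) lies at the very end of the fingers, on their centre line; the grasp point (between the pads) lies 19 mm behind it; z points along the fingers, y is the line along which they close (so a half turn about z gives the same grasp; the last joint's range is limited). The gripper opens to 87 mm and grips with 3 to 60 N. Pads are 19 mm wide; open, the fingers measure 117 mm over their backs; the gripper's body (75 mm by 190 mm) begins 51 mm behind the grasp point.
Start: joints at [1.203, 0.321, -0.07, 1.45, 0.023, 1.371, -0.057], TCP at [0.242, -0.603, 0.223] pointing down, gripper open.
Joint ranges: [-2.86, 2.86], [-0.3, 2.09], [-1.38, 1.24], [0.06, 2.45], [-1.56, 4.7], [0.09, 2.05], [-2.69, 2.69]. Speed limits (rad/s): [2.57, 2.57, 3.14, 3.14, 3.14, 3.14, 3.14].

## Interface

Orientations are given as a rotation vector (axis times angle).
In Python, from bench import get_state, get_image, get_calibration, close_job gives the robot as it stands.
- The arm moves only by the shell command python3 -m crank 'ROWS' [FORCE]. ROWS is JSON, a list of rows, each a list of 5 numbers: the opening, from 0 (shut) to 1 (fully open), then the shift along the world's x, y, z in units of 0.2 m (1.0 is 0.2 m), then the turn about the world's z in units of 2 pi rad (1.0 is 2 pi rad). A call has 1 to 5 rows; each row is the pose to reach, as a shift and turn from the pose commanded when the call began, turning the shorter way round; what a row does not reach only later rows make up. A row lasts 1/8 s, in which the tool goes at most 62.5 mm and 10.7 degrees, less where a joint would pass 70% of its speed; a pose out of reach is approached as far as the arm can. A call with a number of a shift or a turn outside -1 to 1 is refused whole. A call with a gripper value outside its range is refused whole. The fingers move at their own pace and stop on an object; FORCE is the grip in N (left out, the last holds). Time passes only in rows, so rows that repeat a pose let the fingers close. It gives the time, the measured TCP pose, the force, the opening and the grip force at its end, in the units of the state.
- get_state(): the state, without advancing time (a new reading comes with each control period).
- get_image(name): name is "scene" or "side" or "wrist"; returns the picture (400x640x3 uint8, red, green, blue); there is no depth.
- get_calibration(name): a dict with "fovy" (degrees; the focal length in pixels is half the picture's height over the tangent of half this angle, whatever the lens; pixels are square), "cx", "cy" (the principal point, pixels), "R" (3x3) and "t" (3): a world point X has camera coordinates R X + t. Camera axes: x right, y down, z forward; pixel columns grow to the right and rows downward; lengths in m; the calibration is good to about 2 mm. A picture is of the moment at which its call begins: read the wrist's pose just before it. get_calibration takes no time and is no camera call; for the wrist camera it gives the pose at the moment of the call.
- close_job(): hands the job in; it is judged then, once.
The state is a dict: "time": time; "joint_positions": joint angles; "qd": joint speeds; "joint_torque": joint torques, N m; "position": TCP position; "tool_rot": TCP orientation; "ft_force": force on the tool from outside, world axes, zero at the start; "torque": the same for the moment, N m; "grip_width": opening from 0.0 (shut) to 1.0 (fully open); "grip_force": force on a finger pad.
Only numpy, scipy, OpenCV 4.12 (cv2) and the standard library are available. Lean on these libraries where they do the work, as an engineer would, in place of code of your own. Each camera call takes 0.05 s, during which the arm holds its last target. There are 200 camera calls.

## Working session

There is one attempt and no reset: what is moved stays moved. The work goes in short steps, Python scripts to look and compute and a shell command to move; the robot and the scene stay as the last step left them, time stands still between calls to the robot, and variables do not carry over. Pictures are saved under pics/ and viewed, at most 10 in all, crops included, and the job is handed in when it is done.

```bash
mkdir -p pics; ls; python3 - <<'E'
from bench import *
import cv2,json
s=get_state();print(s)
for n in("scene","side"):
    cv2.imwrite(f"pics/{n}0.png",cv2.cvtColor(get_image(n),cv2.COLOR_RGB2BGR));c=get_calibration(n);print(n,c)
E
```

```text
pics
{'time': 0.0, 'joint_positions': array([ 1.20307345,  0.32183234, -0.07008279,  1.4516866 ,  0.02264246,
        1.37078545, -0.05689936]), 'qd': array([-2.30039593e-04, -2.19204272e-03,  9.46706766e-04, -6.03193990e-05,
       -9.75021971e-04, -9.90586471e-05,  1.52825420e-03]), 'joint_torque': array([ 1.45265824e-05, -4.91295648e+01, -4.04059617e-01, -3.12526917e+01,
       -6.40310207e-02,  4.35569545e-02,  1.50228575e-04]), 'position': array([ 0.2419295 , -0.60270089,  0.22144962]), 'tool_rot': array([-3.08267926e+00, -5.95835403e-01,  7.88454384e-04]), 'ft_force': array([ 0.08097081, -0.02428234, -0.23305669]), 'torque': array([-0.05956313,  0.05685749, -0.00484439]), 'grip_force': 0.0, 'grip_width': 0.99519772067719}
scene {'fovy': 46.27294722922152, 'cx': 322.4602797377931, 'cy': 200.3441664012643, 'R': array([[ 7.65607376e-01, -6.43308114e-01, -1.31572113e-04],
       [-4.86125363e-01, -5.78408643e-01, -6.55076769e-01],
       [ 4.21340098e-01,  5.01595566e-01, -7.55562314e-01]]), 't': array([-0.44578132,  0.31939826,  1.27330063])}
side {'fovy': 50.87185085533904, 'cx': 322.4691182633678, 'cy': 203.23987305669124, 'R': array([[ 0.91667236, -0.39923849,  0.0179    ],
       [-0.24994178, -0.6076775 , -0.75382833],
       [ 0.31183471,  0.68653964, -0.65682755]]), 't': array([-0.52378077,  0.19170987,  1.09195741])}
```

View pics/scene0.png

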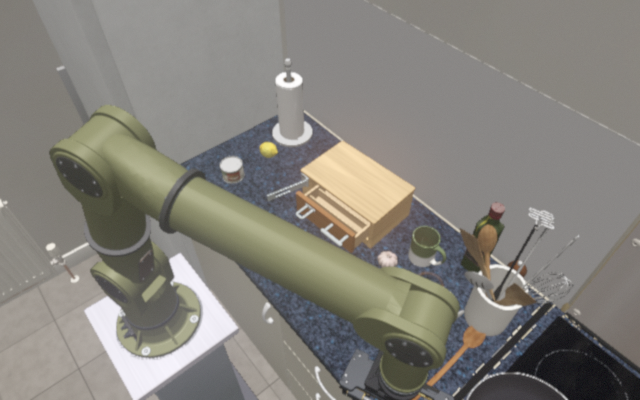

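View pics/side0.png

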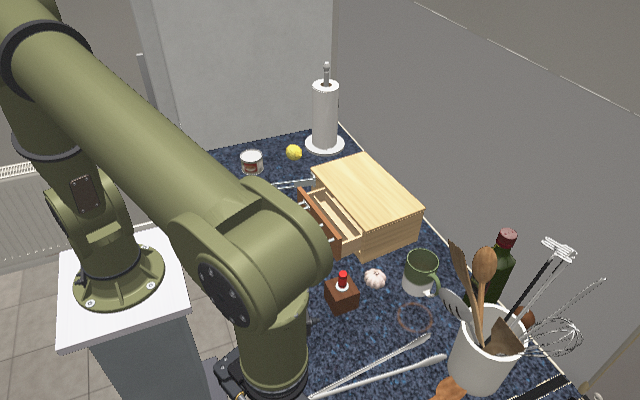

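View crops.

The scene view shows the chest near (357,195), drawer partly out, hasp at (288,188) and tin at (231,170). The side view shows the rest and pin at (342,285), and garlic at (375,278). I'll zoom in for corners.

```bash
python3 - <<'E'
import cv2,numpy as np
a=cv2.imread("pics/side0.png")[140:320,260:440];b=cv2.imread("pics/scene0.png")[130:280,240:440]
a=cv2.resize(a[:,:],None,fx=3.3,fy=3.3,interpolation=cv2.INTER_CUBIC)
cv2.imwrite("pics/side0c.png",a)
b=cv2.resize(b,None,fx=4,fy=4,interpolation=cv2.INTER_CUBIC);cv2.imwrite("pics/scene0c.png",b)
E
```

```text
(no output)
```

View pics/side0c.png

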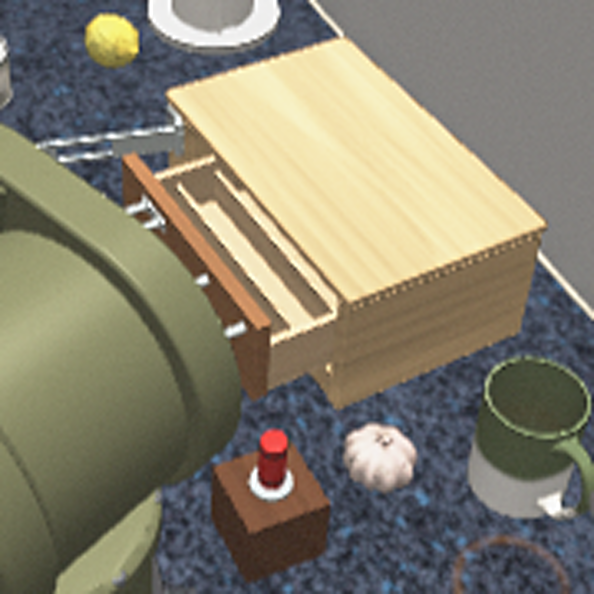

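View pics/scene0c.png

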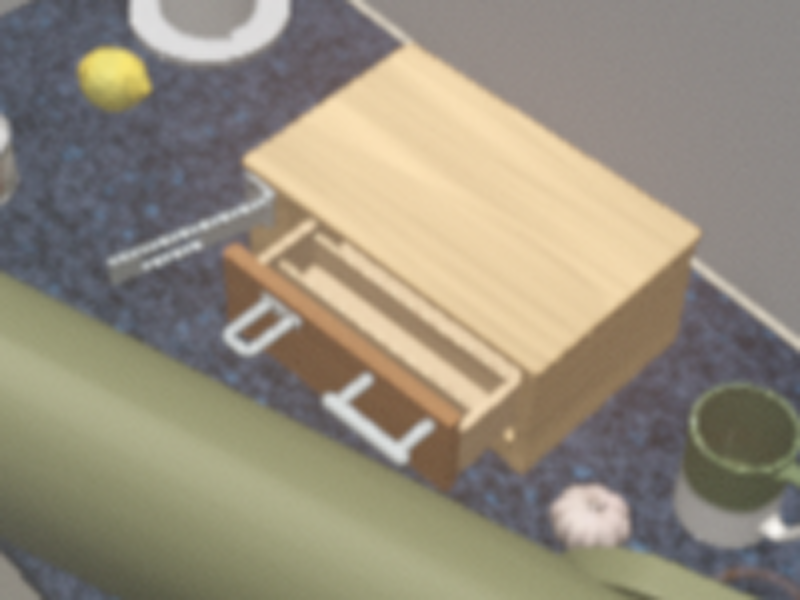

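```bash
cat > h.py <<'E'
import numpy as np,cv2
from scipy.optimize import least_squares
from bench import *
def proj(c,X):
    X=np.atleast_2d(X);p=X@np.array(c["R"]).T+c["t"];f=200/np.tan(np.radians(c["fovy"])/2)
    return np.c_[c["cx"]+f*p[:,0]/p[:,2],c["cy"]+f*p[:,1]/p[:,2]]
def atz(c,uv,z):
    f=200/np.tan(np.radians(c["fovy"])/2);R=np.array(c["R"]);o=-R.T@c["t"]
    d=R.T@np.array([(uv[0]-c["cx"])/f,(uv[1]-c["cy"])/f,1]);return o+d*(z-o[2])/d[2]
def ch(p,P):
    P=np.atleast_2d(P);a=p[2];C,S=np.cos(a),np.sin(a)
    return np.c_[p[0]+C*P[:,0]-S*P[:,1],p[1]+S*P[:,0]+C*P[:,1],P[:,2]]
def inv(p,X):
    a=p[2];d=np.array(X)[:2]-p[:2];C,S=np.cos(a),np.sin(a);return np.array([C*d[0]+S*d[1],-S*d[0]+C*d[1]])
E
python3 - <<'E'
from h import *
cs,cd=get_calibration("scene"),get_calibration("side")
S=lambda x,y:np.array([260+x/3.3,140+y/3.3]);Q=lambda x,y:np.array([240+x/4,130+y/4])
T=[[-.095,.15,.13],[.095,.15,.13],[.095,-.15,.13],[-.095,-.15,.13],[-.095,-.15,0],[.095,-.15,0]]
us=np.array([S(168,92),S(345,38),S(547,230),S(345,302),S(340,408),S(520,333)])
uq=np.array([Q(245,160),Q(408,45),Q(700,235),Q(538,375),Q(522,473)])
r=least_squares(lambda p:np.r_[(proj(cd,ch(p,T))-us).ravel(),(proj(cs,ch(p,T[:5]))-uq).ravel()],[.75,0,0])
p=r.x;print(p,np.degrees(p[2]));print(r.fun.round(1));np.save("chest.npy",p)
for n,q in(("pullL",Q(328,402)),("pullR",Q(403,457)),("staplebend",Q(237,345)),("haspend",Q(113,272))):
    X=atz(cs,q,.1);print(n,X.round(4),inv(p,X).round(4))
print("panel top",inv(p,atz(cs,Q(230,250),.116)),inv(p,atz(cs,Q(456,425),.116)),inv(p,atz(cd,S(268,328),.116)))
print("haspend top",inv(p,atz(cs,Q(110,262),.112)),inv(p,atz(cs,Q(118,284),.088)))
for n,q,z in(("top",S(274,440),.112),("collar",S(271,483),.067),("grip",S(273,462),.090)):print(n,atz(cd,q,z).round(4))
for q in((213,465),(300,437),(328,505),(246,529)):print("rest",atz(cd,S(*q),.062).round(4))
for n,q in(("garlic",S(380,460)),):print(n,atz(cd,q,.03).round(3))
print(atz(cd,(251,162),.03),"tin");print(atz(cs,Q(115,80),.028),"lemon")
for nm,P in(("hinge",[-.1005,.118,.1]),("staple",[-.122,.036,.1]),("pull",[-.13,-.085,.1])):print(nm,ch(p,P).round(4))
E
```

```text
[ 0.67861854 -0.04959656  0.08838809] 5.0642647207288265
[-0.2  0.1  0.1  0.   0.1 -1.6  1.5 -0.1 -1.1  2.   0.2  1.  -0.5 -0.4
  0.5 -0.7  0.  -1.  -0.8 -0.8 -0.3  1.2]
pullL [ 0.4828 -0.1164  0.1   ] [-0.201  -0.0492]
pullR [ 0.4919 -0.1871  0.1   ] [-0.1981 -0.1205]
staplebend [ 0.4653 -0.033   0.1   ] [-0.211   0.0353]
haspend [0.4373 0.0838 0.1   ] [-0.2286  0.1542]
panel top [-0.15983056  0.09659534] [-0.16066686 -0.1354887 ] [-0.15652593 -0.13357786]
haspend top [-0.22980748  0.15467009] [-0.22779489  0.15091513]
top [ 0.4935 -0.2928  0.112 ]
collar [ 0.4925 -0.2951  0.067 ]
grip [ 0.493  -0.2946  0.09  ]
rest [ 0.4622 -0.2605  0.062 ]
rest [ 0.5328 -0.2616  0.062 ]
rest [ 0.5236 -0.3251  0.062 ]
rest [ 0.4609 -0.3211  0.062 ]
garlic [ 0.593 -0.283  0.03 ]
[0.44672563 0.32618908 0.03      ] tin
[0.60382165 0.32331417 0.028     ] lemon
hinge [[0.5681 0.0591 0.1   ]]
staple [[ 0.5539 -0.0245  0.1   ]]
pull [[ 0.5566 -0.1457  0.1   ]]
```

```bash
cat >> h.py <<'E'
from scipy.spatial.transform import Rotation
def yaw(s):
    x=Rotation.from_rotvec(s["tool_rot"]).apply([1,0,0]);return np.degrees(np.arctan2(x[1],x[0]))
def plan(*W):  # targets: world x,y,z,yaw deg -> row numbers from the present pose
    s=get_state();print("t",round(s["time"],2),"now",s["position"].round(4),"yaw",round(yaw(s),2),"F",s["ft_force"].round(1))
    for w in W:
        d=(np.array(w[:3])-s["position"])/.2;print(np.round(w,3),"->",d.round(3),round(((w[3]-yaw(s)+180)%360-180)/360,4))
E
python3 - <<'E'
from h import *
p=np.load("chest.npy");f=lambda x,y,z,a:[*ch(p,[x,y,z])[0],a+np.degrees(p[2])]
plan(f(-.215,-.015,.222,0),f(-.215,-.015,.08,0),f(-.10,-.015,.08,0))
E
```

```text
t 0.1 now [ 0.242  -0.6028  0.2216] yaw 21.88 F [ 0.  -0.6 -0.5]
[ 0.466 -0.084  0.222  5.064] -> [1.119e+00 2.596e+00 2.000e-03] -0.0467
[ 0.466 -0.084  0.08   5.064] -> [ 1.119  2.596 -0.708] -0.0467
[ 0.58  -0.073  0.08   5.064] -> [ 1.692  2.647 -0.708] -0.0467
```

```bash
python3 -m crank '[[0,0.11,0.27,0,-0.01],[0,0.22,0.54,0,-0.02],[0,0.32,0.78,0,-0.03],[0,0.41,0.98,0,-0.04],[0,0.41,0.98,0,-0.0467]]'; python3 -m crank '[[0,0.11,0.27,0,0],[0,0.22,0.54,0,0],[0,0.32,0.78,0,0],[0,0.4,0.98,0,0],[0,0.4,0.98,0,0]]'; python3 -m crank '[[0,0.15,0.3,0,0],[0,0.31,0.6,0,0],[0,0.31,0.636,0,0],[0,0.31,0.636,-0.1,0],[0,0.31,0.636,-0.1,0]]'
python3 - <<'E'
from h import *
p=np.load("chest.npy");f=lambda x,y,z,a:[*ch(p,[x,y,z])[0],a+np.degrees(p[2])]
plan(f(-.215,-.015,.08,0),f(-.10,-.015,.08,0))
cv2.imwrite("pics/side1.png",cv2.resize(cv2.cvtColor(get_image("side"),cv2.COLOR_RGB2BGR)[100:340,200:520],None,fx=2.5,fy=2.5))
E
```

```text
time: 0.72
position: [0.3266, -0.4033, 0.2226]
tool_rot: [-3.137, -0.147, -0.001]
ft_force: [0.3, -0.7, -1.1]
grip_width: 0.519
grip_force: 0.0
time: 1.35
position: [0.4054, -0.2076, 0.2225]
tool_rot: [-3.138, -0.15, -0.0]
ft_force: [-0.9, -0.2, 0.2]
grip_width: 0.024
grip_force: 0.0
time: 1.98
position: [0.4646, -0.0853, 0.2011]
tool_rot: [-3.138, -0.136, 0.006]
ft_force: [0.0, 0.8, 0.4]
grip_width: 0.01
grip_force: 0.0
t 1.98 now [ 0.4646 -0.0853  0.2011] yaw 4.97 F [0.  0.8 0.4]
[ 0.466 -0.084  0.08   5.064] -> [ 0.006  0.009 -0.605] 0.0003
[ 0.58  -0.073  0.08   5.064] -> [ 0.579  0.06  -0.605] 0.0003
```

View pics/side1.png

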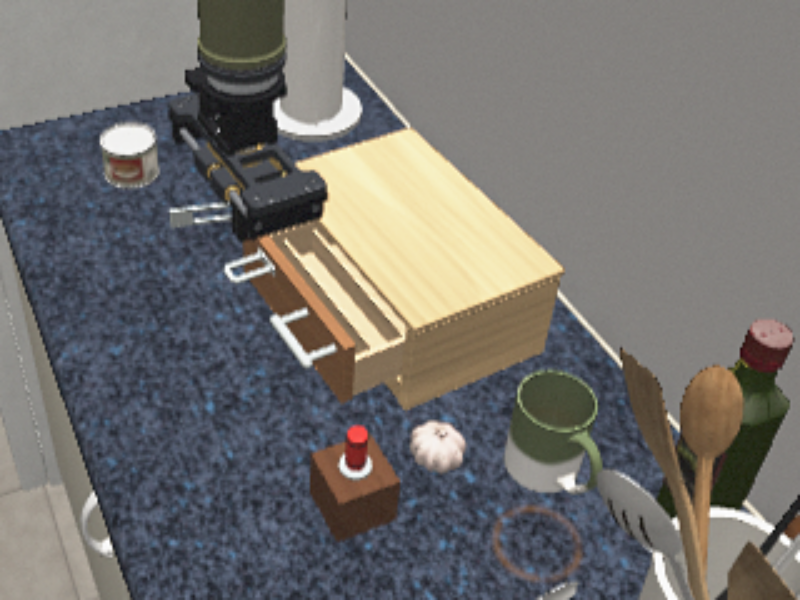

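The gripper hovers at crop (280,200), with the drawer front, staple (250,267) and pull (300,340) all clear, but I can't make out the fingers. I'll check where the TCP should project.

```bash
python3 - <<'E'
from h import *
c=get_calibration("side");p=get_state()["position"]
for d in(0,.07,.15):print(((proj(c,p+[0,0,d])-[200,100])*2.5).round())
print(((proj(c,ch(np.load("chest.npy"),[-.095-.065-.05,.036,.1]))-[200,100])*2.5).round())
E
```

```text
[[246. 233.]]
[[245. 176.]]
[[243. 105.]]
[[231. 276.]]
```

The TCP projects to (246,233), just behind the body's near end, so the geometry agrees and the fingers are simply hidden. Now I'll lower and push.

```bash
python3 -m crank '[[0,0,0.009,-0.28,0],[0,0,0.009,-0.5,0],[0,0,0.009,-0.605,0],[0,0,0.009,-0.605,0]]'; python3 -m crank '[[0,0.1,0.01,0,0],[0,0.2,0.02,0,0],[0,0.3,0.03,0,0],[0,0.4,0.036,0,0],[0,0.47,0.042,0,0]]'; python3 -m crank '[[0,0.03,0.003,0,0],[0,0.05,0.005,0,0],[0,0.065,0.006,0,0],[0,0.065,0.006,0,0]]'
python3 - <<'E'
from h import *
p=np.load("chest.npy");s=get_state();print(inv(p,s["position"]),s["ft_force"])
E
```

```text
time: 2.52
position: [0.465, -0.0831, 0.0807]
tool_rot: [-3.138, -0.136, 0.004]
ft_force: [-0.4, 0.3, 0.2]
grip_width: 0.006
grip_force: 0.0
time: 3.15
position: [0.5613, -0.0749, 0.0832]
tool_rot: [3.138, 0.137, 0.001]
ft_force: [-2.5, -0.7, 1.9]
grip_width: 0.004
grip_force: 1.3
time: 3.65
position: [0.5734, -0.0727, 0.0816]
tool_rot: [3.138, 0.139, 0.001]
ft_force: [-0.4, -0.1, 0.1]
grip_width: 0.003
grip_force: 0.2
[-0.10688531 -0.01368442] [-0.40272644 -0.09812055  0.05684376]
```

```bash
python3 -m crank '[[0,0.01,0.001,0,0],[0,0.02,0.002,0,0],[0,0.02,0.002,0,0]]';python3 -m crank '[[0,0.01,0.001,0,0],[0,0.02,0.002,0,0],[0,0.02,0.002,0,0]]'
```

```text
time: 4.03
position: [0.5734, -0.0726, 0.0814]
tool_rot: [3.138, 0.138, -0.013]
ft_force: [-12.1, -1.0, 8.7]
grip_width: 0.002
grip_force: 6.3
time: 4.4
position: [0.5731, -0.0727, 0.0815]
tool_rot: [3.137, 0.137, -0.028]
ft_force: [-26.0, -1.1, 20.1]
grip_width: 0.004
grip_force: 13.1
```

```bash
python3 -m crank '[[0,-0.15,-0.012,0,0],[0,-0.4,-0.03,0.1,0],[0,-0.4,-0.03,0.4,0],[0,-0.4,-0.03,0.6,0],[0,-0.4,-0.03,0.6,0]]'
cat >> h.py <<'E'
def hp(th,off,z=.087,r=.122):
    p=np.load("chest.npy");t=np.radians(th)
    q=np.array([-.1005,.118])+r*np.array([-np.sin(t),-np.cos(t)])+off*np.array([-np.cos(t),np.sin(t)])
    return [*ch(p,[*q,z])[0],90-th+np.degrees(p[2])]
E
python3 - <<'E'
from h import *
plan(hp(106,.055,.2),hp(106,.055),hp(106,.018))
E
```

```text
time: 5.03
position: [0.5039, -0.0778, 0.2055]
tool_rot: [3.136, 0.139, 0.013]
ft_force: [-0.1, -0.0, -0.3]
grip_width: 0.002
grip_force: 0.0
t 5.03 now [ 0.5039 -0.0778  0.2055] yaw 5.08 F [-0.1 -0.  -0.3]
[  0.459   0.136   0.2   -10.936] -> [-0.226  1.07  -0.028] -0.0445
[  0.459   0.136   0.087 -10.936] -> [-0.226  1.07  -0.593] -0.0445
[  0.452   0.1     0.087 -10.936] -> [-0.261  0.888 -0.593] -0.0445
```

```bash
python3 -m crank '[[0,-0.06,0.28,0,-0.02],[0,-0.13,0.56,0,-0.0445],[0,-0.19,0.84,0,-0.0445],[0,-0.226,1.0,0,-0.0445],[0,-0.226,1.0,0,-0.0445]]'; python3 -m crank '[[0,0,0.07,-0.2,0],[0,0,0.07,-0.45,0],[0,0,0.07,-0.58,0],[0,0,0.07,-0.58,0]]'
python3 - <<'E'
from h import *
plan(*[hp(t,.017) for t in(106,98,90,82,74,66)])
cv2.imwrite("pics/w1.png",cv2.cvtColor(np.hstack([get_image("scene")[100:300,200:450],get_image("side")[100:300,200:450]]).repeat(1,0),cv2.COLOR_RGB2BGR))
i=cv2.imread("pics/w1.png");cv2.imwrite("pics/w1.png",cv2.resize(i,(800,320)))
E
```

```text
time: 5.65
position: [0.4548, 0.1255, 0.2009]
tool_rot: [-3.128, 0.29, 0.001]
ft_force: [-0.3, -1.3, -0.5]
grip_width: 0.007
grip_force: 0.0
time: 6.15
position: [0.4541, 0.1349, 0.0831]
tool_rot: [3.126, -0.301, -0.009]
ft_force: [0.6, 0.9, -0.3]
grip_width: 0.006
grip_force: 0.0
t 6.15 now [0.4541 0.1349 0.0831] yaw -11.01 F [ 0.6  0.9 -0.3]
[  0.452   0.099   0.087 -10.936] -> [-0.013 -0.18   0.019] 0.0002
[ 0.447  0.082  0.087 -2.936] -> [-0.035 -0.263  0.019] 0.0224
[0.445 0.065 0.087 5.064] -> [-0.045 -0.348  0.019] 0.0446
[ 0.445  0.048  0.087 13.064] -> [-0.043 -0.434  0.019] 0.0669
[ 0.448  0.031  0.087 21.064] -> [-0.03  -0.519  0.019] 0.0891
[4.5300e-01 1.5000e-02 8.7000e-02 2.9064e+01] -> [-0.004 -0.601  0.019] 0.1113
```

View pics/w1.png

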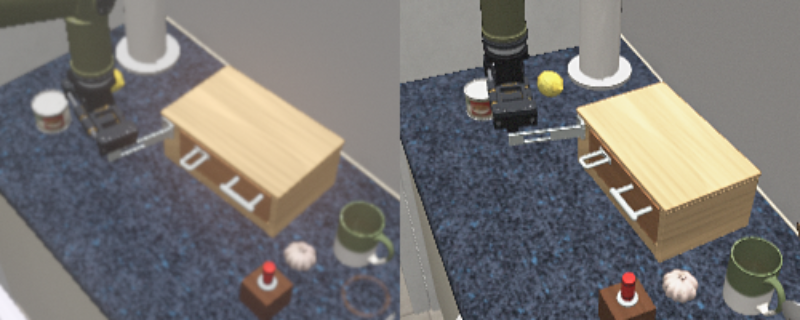

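The drawer is home, flush with the chest front. The hasp points outward with the tool just to its left, at (105,135) in the left half. Sweeping now.

```bash
python3 -m crank '[[0,-0.013,-0.18,0.019,0],[0,-0.035,-0.263,0.019,0.0224],[0,-0.045,-0.348,0.019,0.0446],[0,-0.043,-0.434,0.019,0.0669],[0,-0.03,-0.519,0.019,0.0891]]'
python3 - <<'E'
from h import *
s=get_state();print(inv(np.load("chest.npy"),s["position"]))
plan(*[hp(t,.017) for t in(66,58,50,42,34)])
E
```

```text
time: 6.88
position: [0.4517, 0.0317, 0.0914]
tool_rot: [3.086, 0.582, 0.006]
ft_force: [0.2, -0.3, -0.5]
grip_width: 0.004
grip_force: 0.6
[-0.2188609   0.10104818]
t 6.88 now [0.4517 0.0317 0.0914] yaw 21.36 F [ 0.2 -0.3 -0.5]
[4.5300e-01 1.5000e-02 8.7000e-02 2.9064e+01] -> [ 0.008 -0.085 -0.022] 0.0214
[ 4.6000e-01 -1.0000e-03  8.7000e-02  3.7064e+01] -> [ 0.044 -0.163 -0.022] 0.0436
[ 4.7000e-01 -1.5000e-02  8.7000e-02  4.5064e+01] -> [ 0.091 -0.235 -0.022] 0.0658
[ 4.8100e-01 -2.8000e-02  8.7000e-02  5.3064e+01] -> [ 0.148 -0.3   -0.022] 0.0881
[ 4.9400e-01 -3.9000e-02  8.7000e-02  6.1064e+01] -> [ 0.212 -0.356 -0.022] 0.1103
```

```bash
python3 -m crank '[[0,0.008,-0.085,-0.01,0.0214],[0,0.044,-0.163,-0.01,0.0436],[0,0.091,-0.235,-0.01,0.0658],[0,0.148,-0.3,-0.01,0.0881],[0,0.212,-0.356,-0.01,0.1103]]'
python3 - <<'E'
from h import *
s=get_state();print(inv(np.load("chest.npy"),s["position"]))
plan(*[hp(t,.017) for t in(26,18,12,6,0)])
cv2.imwrite("pics/w2.png",cv2.resize(cv2.cvtColor(np.hstack([get_image("scene")[130:250,240:390],get_image("side")[130:250,240:390]]),cv2.COLOR_RGB2BGR),(800,320)))
E
```

```text
time: 7.5
position: [0.494, -0.0399, 0.0893]
tool_rot: [2.704, 1.594, 0.003]
ft_force: [-0.3, 1.1, 0.6]
grip_width: 0.006
grip_force: 0.3
[-0.18306704  0.02599026]
t 7.5 now [ 0.494  -0.0399  0.0893] yaw 61.03 F [-0.3  1.1  0.6]
[ 5.0900e-01 -4.9000e-02  8.7000e-02  6.9064e+01] -> [ 0.073 -0.045 -0.011] 0.0223
[ 5.2400e-01 -5.6000e-02  8.7000e-02  7.7064e+01] -> [ 0.151 -0.081 -0.011] 0.0445
[ 5.3600e-01 -6.0000e-02  8.7000e-02  8.3064e+01] -> [ 0.213 -0.101 -0.011] 0.0612
[ 5.4900e-01 -6.3000e-02  8.7000e-02  8.9064e+01] -> [ 0.276 -0.114 -0.011] 0.0779
[ 5.6200e-01 -6.4000e-02  8.7000e-02  9.5064e+01] -> [ 0.34  -0.12  -0.011] 0.0945
```

View pics/w2.png

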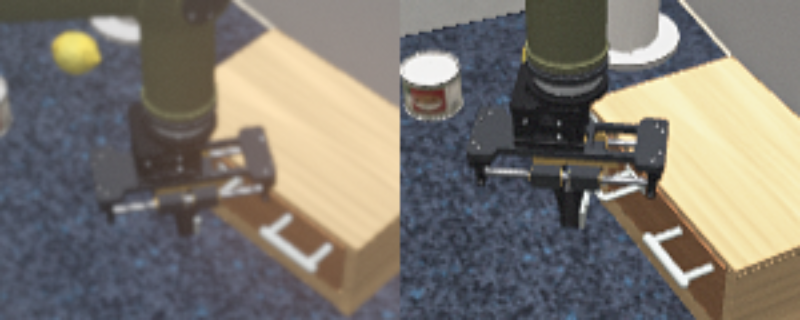

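The finger at (570,210) has the strap end just showing behind it, and the staple and pull are clear. I'll continue the arc to closed.

```bash
python3 -m crank '[[0,0.073,-0.045,-0.005,0.0223],[0,0.151,-0.081,-0.005,0.0445],[0,0.213,-0.101,-0.005,0.0612],[0,0.276,-0.114,-0.005,0.0779],[0,0.32,-0.12,-0.005,0.0945]]'; python3 -m crank '[[0,0.01,0,0,0],[0,0.02,0,0,0],[0,0.02,0,0,0]]'
python3 - <<'E'
from h import *
s=get_state();print(inv(np.load("chest.npy"),s["position"]),yaw(s))
E
```

```text
time: 8.22
position: [0.557, -0.063, 0.0875]
tool_rot: [2.125, 2.312, 0.0]
ft_force: [-1.2, -0.6, -0.3]
grip_width: 0.006
grip_force: 0.3
time: 8.6
position: [0.5603, -0.0627, 0.0867]
tool_rot: [2.127, 2.312, 0.0]
ft_force: [-0.7, -0.2, -0.1]
grip_width: 0.008
grip_force: 0.1
[-0.11900058 -0.00256007] 94.7765268033409
```

```bash
python3 -m crank '[[0,0.015,0.001,0,0],[0,0.03,0.002,0,0],[0,0.03,0.002,0,0]]'; python3 -m crank '[[0,0.01,0.001,0,0],[0,0.02,0.002,0,0],[0,0.02,0.002,0,0]]'; python3 -m crank '[[0,0.015,0.001,0,0],[0,0.03,0.002,0,0],[0,0.03,0.002,0,0]]'
```

```text
time: 8.98
position: [0.5667, -0.0623, 0.0864]
tool_rot: [2.125, 2.313, 0.001]
ft_force: [0.6, 0.5, -1.2]
grip_width: 0.006
grip_force: 0.0
time: 9.35
position: [0.568, -0.0622, 0.0859]
tool_rot: [-2.123, -2.31, 0.007]
ft_force: [-6.3, 0.0, 4.2]
grip_width: 0.006
grip_force: 4.1
time: 9.72
position: [0.5685, -0.0623, 0.0856]
tool_rot: [-2.118, -2.304, 0.022]
ft_force: [-23.2, -0.9, 16.5]
grip_width: 0.001
grip_force: 13.1
```

```bash
python3 -m crank '[[0,-0.2,-0.02,0,0],[0,-0.4,-0.04,0.05,0],[0,-0.4,-0.2,0.35,-0.03],[0,-0.4,-0.45,0.45,-0.06],[0,-0.4,-0.7,0.45,-0.09]]';python3 -m crank '[[0.6,0,-0.25,0,-0.03],[0.6,0,-0.4,0,-0.06],[0.6,0,-0.4,0,-0.09],[0.6,0,-0.4,0,-0.12],[0.6,0,-0.4,0,-0.15]]'
python3 - <<'E'
from h import *
a=get_image("scene");b=get_image("side")
cv2.imwrite("pics/w3.png",cv2.cvtColor(np.hstack([cv2.resize(a[160:240,270:370],(400,320),interpolation=2),cv2.resize(b[165:245,270:370],(400,320),interpolation=2)]),cv2.COLOR_RGB2BGR))
plan([.493,-.294,.2,5.06],[.493,-.294,.078,5.06])
cv2.imwrite("pics/wr3.png",cv2.cvtColor(get_image("wrist"),cv2.COLOR_RGB2BGR))
E
```

```text
time: 10.35
position: [0.4983, -0.2039, 0.1796]
tool_rot: [2.683, 1.621, 0.005]
ft_force: [0.7, -1.0, 0.5]
grip_width: 0.009
grip_force: 0.0
time: 10.98
position: [0.4968, -0.2817, 0.1763]
tool_rot: [3.133, 0.234, 0.001]
ft_force: [-1.0, 0.3, -0.6]
grip_width: 0.489
grip_force: 0.0
t 11.07 now [ 0.4967 -0.2817  0.1764] yaw 8.89 F [ 0.1 -0.3 -0.1]
[ 0.493 -0.294  0.2    5.06 ] -> [-0.019 -0.061  0.118] -0.0106
[ 0.493 -0.294  0.078  5.06 ] -> [-0.019 -0.061 -0.492] -0.0106
```

View pics/w3.png

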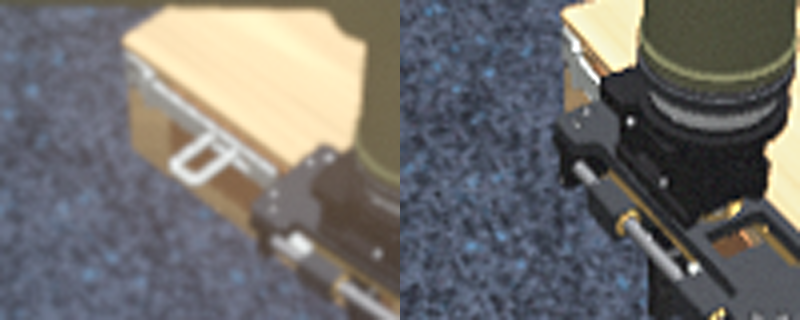

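The hasp lies flat along the front, and the staple at crop (200,158) stands through its slot. Next I'll locate the pin by colour in the wrist view and check the staple prediction against the scene image.

```bash
python3 - <<'E'
from h import *
p=np.load("chest.npy")
c=get_calibration("scene")
for P in([-.145,.036,.1],[-.145,.048,.1],[-.145,.024,.1],[-.122,.036,.1],[-.1045,.036,.1]):print(P,((proj(c,ch(p,P))[0]-[270,160])*4).round(1))
c=get_calibration("wrist");i=cv2.imread("pics/wr3.png").astype(int)
m=((i[...,2]>120)&(i[...,1]<70)&(i[...,0]<70)).astype(np.uint8)
n,l,st,ce=cv2.connectedComponentsWithStats(m)
for k in range(1,n):
    if st[k,4]>40:print(st[k],ce[k],atz(c,ce[k],.112).round(4))
print(proj(c,[[.493,-.294,.112],[.493,-.294,.067]]))
E
```

```text
[-0.145, 0.036, 0.1] [180.4 176.1]
[-0.145, 0.048, 0.1] [169.2 167.6]
[-0.145, 0.024, 0.1] [191.6 184.7]
[-0.122, 0.036, 0.1] [202.  159.8]
[-0.1045, 0.036, 0.1] [218.2 147.5]
[324 198  17  10 107] [331.60747664 201.73831776] [ 0.5081 -0.2872  0.112 ]
[322 207  25  20  79] [334.11392405 213.60759494] [ 0.4989 -0.2907  0.112 ]
[[336.99643298 221.2634854 ]
 [334.6790907  204.78674884]]
```

View pics/wr3.png

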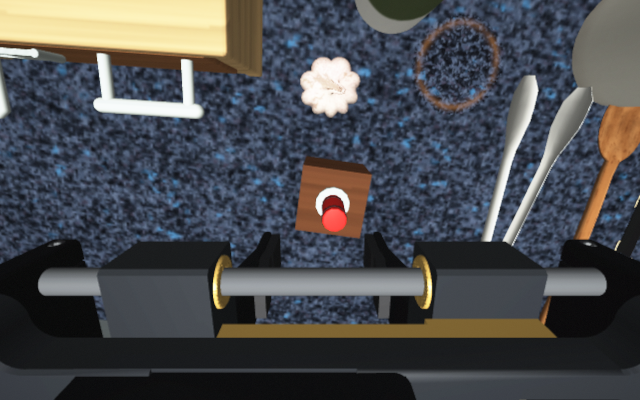

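Handle top is at (335,219) and the collar at (332,203), within 2 px of prediction. Refining from those.

```bash
python3 - <<'E'
from h import *
c=get_calibration("wrist")
print(atz(c,(335,219),.112),atz(c,(332.5,203.5),.067))
plan([.494,-.2945,.077,5.06])
E
```

```text
[ 0.49460575 -0.29213235  0.112     ] [ 0.49390721 -0.29179554  0.067     ]
t 11.12 now [ 0.4967 -0.2816  0.1764] yaw 9.1 F [-0.5 -0.2  0.8]
[ 0.494 -0.294  0.077  5.06 ] -> [-0.013 -0.064 -0.497] -0.0112
```

```bash
python3 -m crank '[[0.7,-0.014,-0.057,0,-0.0112],[0.7,-0.014,-0.057,-0.1,-0.0112],[0.7,-0.014,-0.057,-0.3,-0.0112],[0.7,-0.014,-0.057,-0.45,-0.0112],[0.7,-0.014,-0.057,-0.497,-0.0112]]'; python3 -m crank '[[0.7,0,0,0,0],[0,0,0,0,0],[0,0,0,0,0],[0,0,0,0,0],[0,0,0,0,0]]' 25; python3 -m crank '[[0,0,0,0,0],[0,0,0,0,0],[0,0,0,0,0]]'; python3 -c "
from h import *
plan()"
```

```text
time: 11.75
position: [0.4924, -0.2923, 0.075]
tool_rot: [-3.136, -0.138, 0.004]
ft_force: [1.0, -0.1, 0.3]
grip_width: 0.703
grip_force: 0.0
time: 12.38
position: [0.4937, -0.2931, 0.0773]
tool_rot: [3.138, 0.134, 0.001]
ft_force: [-0.1, 0.2, 0.6]
grip_width: 0.334
grip_force: 0.0
time: 12.75
position: [0.4936, -0.293, 0.0771]
tool_rot: [3.139, 0.134, -0.0]
ft_force: [-0.4, 0.2, 1.6]
grip_width: 0.218
grip_force: 25.0
t 12.75 now [ 0.4936 -0.293   0.0771] yaw 4.88 F [-0.4  0.2  1.6]
```

```bash
python3 -m crank '[[0,0,0,0.1,0],[0,0,0,0.3,0],[0,0,0,0.5,0],[0,0,0,0.65,0],[0,0,0,0.65,0]]'; python3 -m crank '[[0,0,0.2,0,0],[0,0,0.4,0,0],[0,0,0.6,0,0],[0,0,0.7,0,0],[0,0,0.7,0,0]]'
python3 - <<'E'
from h import *
p=np.load("chest.npy");x=ch(p,[-.1225,.036,.2])[0];plan([*x,5.06])
a=get_image("side");b=get_image("wrist");
cv2.imwrite("pics/w4.png",cv2.cvtColor(np.hstack([cv2.resize(a[140:260,240:390],(400,320),interpolation=2),cv2.resize(b,(400,320))]),cv2.COLOR_RGB2BGR))
E
```

```text
time: 13.38
position: [0.4954, -0.2938, 0.211]
tool_rot: [3.135, 0.133, 0.008]
ft_force: [-0.7, -0.3, -0.9]
grip_width: 0.223
grip_force: 25.0
time: 14.0
position: [0.4935, -0.1522, 0.2068]
tool_rot: [3.138, 0.137, -0.001]
ft_force: [-0.7, -0.4, -1.1]
grip_width: 0.226
grip_force: 25.0
t 14.0 now [ 0.4935 -0.1522  0.2068] yaw 5.01 F [-0.7 -0.4 -1.1]
[ 0.553 -0.025  0.2    5.06 ] -> [ 0.299  0.638 -0.034] 0.0001
```

View pics/w4.png

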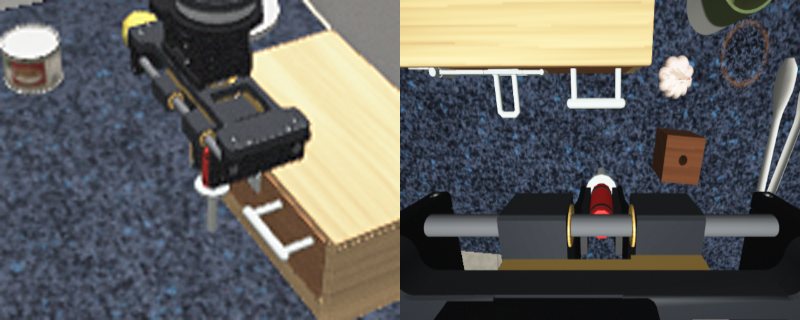

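Pin is held upright in the gripper: side crop shows the red handle at (207,165) and tip at (212,232). The wrist half shows the staple through the hasp slot around (509,95), with the empty rest at (680,155). I'll check both numerically.

```bash
python3 - <<'E'
from h import *
p=np.load("chest.npy");c=get_calibration("wrist");s=get_state();t=s["position"]
b=get_image("wrist").astype(int);m=(b.min(2)>150)
for v in range(100,152,4):
    u=np.where(m[v,140:210])[0]+140;
    if len(u):print(v,u.min(),u.max(),inv(p,atz(c,((u.min()+u.max())/2,v),.1035)).round(4),inv(p,atz(c,(u.min(),v),.1))[1].round(4),inv(p,atz(c,(u.max(),v),.1))[1].round(4))
print("tip pred",proj(get_calibration("side"),t+[0,0,-.07]),"seen 319.5,227")
a=get_image("side").astype(int);w=(a.min(2)>110)&(a.max(2)-a.min(2)<30)
for v in range(210,230,2):
    u=np.where(w[v,310:330])[0]+310;print(v,u[[0,-1]] if len(u) else None,end=" ")
print([proj(get_calibration("side"),t+[0,0,-z]).round(1).tolist() for z in(.03,.05)])
print(proj(c,[t+[0,0,.035],t+[0,0,-.01]]))
E
```

```text
100 149 185 [-0.1069  0.0388] 0.0556 0.0255
104 150 185 [-0.11    0.0389] 0.0552 0.0259
108 150 186 [-0.1132  0.0389] 0.0557 0.0255
112 151 186 [-0.1164  0.039 ] 0.0554 0.0259
116 151 187 [-0.1196  0.039 ] 0.0559 0.0255
120 152 187 [-0.1228  0.0391] 0.0556 0.0259
124 153 188 [-0.1261  0.0387] 0.0553 0.0255
128 153 188 [-0.1293  0.0392] 0.0558 0.0259
132 154 189 [-0.1327  0.0388] 0.0555 0.0254
136 155 189 [-0.136   0.0388] 0.0552 0.0259
140 155 190 [-0.1393  0.0389] 0.0557 0.0254
144 159 186 [-0.1427  0.0394] 0.0528 0.0293
tip pred [[319.54887453 227.04653499]] seen 319.5,227
210 [313 325] 212 [314 325] 214 [316 321] 216 [318 321] 218 [318 321] 220 [318 321] 222 [318 321] 224 [318 320] 226 [318 320] 228 None [[[319.8, 215.3]], [[319.7, 221.2]]]
[[322.32495473 282.38672842]
 [322.18300733 242.90128204]]
```

```bash
python3 -m crank '[[0,0,0.2,0,0],[0,0,0.4,0,0],[0,0,0.6,0,0],[0,-0.02,0.68,0,0],[0,-0.02,0.68,0,0]]'; python3 -m crank '[[0,0,0,0,0],[0,0,0,0,0]]'
python3 - <<'E'
from h import *
p=np.load("chest.npy");c=get_calibration("wrist");s=get_state();t=s["position"];print(t,inv(p,t),yaw(s))
b=get_image("wrist");B=b.astype(int);cv2.imwrite("pics/wr5.png",b[...,::-1]);m=(B.min(2)>150)
pr=proj(c,ch(p,[[-.122,.038,.1035],[-.105,.038,.1],[-.145,.038,.1]]));print(pr.round(1))
for v in range(int(pr[1][1]),int(pr[2][1])+8,6):
    k=int(pr[0][0]);u=np.where(m[v,k-40:k+40])[0]+k-40
    if len(u):
        print(v,u.min(),u.max(),inv(p,atz(c,((u.min()+u.max())/2,v),.1015)).round(4))
r=(B[...,0]>110)&(B[...,1]<60)&(B[...,2]<60)
q=np.argwhere(r)
for v in np.unique(q[:,0])[::4]:
    u=q[q[:,0]==v][:,1];print("red",v,u.min(),u.max())
print([proj(c,t+[0,0,z]).round(1).tolist() for z in(.035,.02,-.01)])
E
```

```text
time: 14.82
position: [0.4895, -0.0175, 0.207]
tool_rot: [3.138, 0.134, -0.0]
ft_force: [0.0, -0.7, -0.6]
grip_width: 0.219
grip_force: 25.0
time: 15.08
position: [0.4896, -0.0189, 0.2068]
tool_rot: [3.139, 0.129, -0.0]
ft_force: [-0.5, -0.7, -0.8]
grip_width: 0.224
grip_force: 25.0
[ 0.48961706 -0.01885125  0.20682585] [-0.18554969  0.04730902] 4.708168240359956
[[332.7 128.4]
 [332.6 107.4]
 [332.5 155.1]]
107 312 347 [-0.1047  0.0407]
113 312 347 [-0.1095  0.0407]
119 312 347 [-0.1144  0.0407]
125 312 347 [-0.1193  0.0407]
131 312 347 [-0.1243  0.0407]
137 312 347 [-0.1293  0.0407]
143 312 347 [-0.1344  0.0406]
149 312 346 [-0.1395  0.0411]
155 319 340 [-0.1447  0.0406]
red 230 317 327
red 235 316 327
red 239 310 332
red 243 308 332
red 247 307 332
red 251 307 334
red 255 306 333
red 259 305 329
red 263 307 333
red 267 309 334
[[[322.3, 282.4]], [[322.3, 266.8]], [[322.2, 242.9]]]
```

```bash
python3 - <<'E'
from h import *
p=np.load("chest.npy");c=get_calibration("wrist");t=get_state()["position"]
B=cv2.imread("pics/wr5.png").astype(int)[...,::-1]
r=(B[...,0]>50)&(B[...,0]>2.2*B[...,1])&(B[...,0]>2.2*B[...,2])
for v in range(225,282,6):
    u=np.where(r[v,280:370])[0]+280
    if len(u):print(v,u.min(),u.max(),(u.min()+u.max())/2)
w=(B.min(2)>110)
for v in range(212,236,4):
    u=np.where(w[v,290:360])[0]+290
    if len(u):print("collar",v,u.min(),u.max(),(u.min()+u.max())/2)
print(proj(c,t+[0,0,-.0145]),proj(c,t+[0,-.01,-.0145]))
w=(B.min(2)>150)&(np.arange(400)[:,None]<185)&(np.arange(400)[:,None]>140);v=np.where(w[:,325:335].all(1))[0];print("bend rows",v.min(),v.max(),[inv(p,atz(c,(329.5,k),.1)).round(4) for k in(v.min(),v.max())])
E
```

```text
231 316 329 322.5
237 309 335 322.0
243 307 336 321.5
249 305 339 322.0
255 304 339 321.5
261 303 340 321.5
267 305 338 321.5
collar 216 318 323 320.5
collar 220 309 334 321.5
collar 224 304 339 321.5
collar 228 301 343 322.0
collar 232 299 345 322.0
[[322.27201363 239.99570433]] [[338.26533947 241.22494276]]
bend rows 149 155 [array([-0.1396,  0.041 ]), array([-0.1449,  0.041 ])]
```

```bash
python3 - <<'E'
from h import *
p=np.load("chest.npy");plan([*ch(p,[-.1225,.04,.2])[0],5.06])
E
```

```text
t 15.12 now [ 0.4896 -0.0185  0.2069] yaw 4.73 F [ 0.4 -1.  -0. ]
[ 0.553 -0.021  0.2    5.06 ] -> [ 0.317 -0.01  -0.034] 0.0009
```

```bash
python3 -m crank '[[0,0.1,-0.003,0,0],[0,0.25,-0.008,0,0],[0,0.317,-0.011,0,0],[0,0.317,-0.011,-0.1,0],[0,0.317,-0.011,-0.1,0]]';python3 -m crank '[[0,0,0,-0.03,0],[0,0,0,-0.06,0],[0,0,0,-0.09,0],[0,0,0,-0.12,0],[0,0,0,-0.12,0]]'; python3 - <<'E'
from h import *
p=np.load("chest.npy");plan([*ch(p,[-.1225,.04,.1185])[0],5.06])
E
```

```text
time: 15.75
position: [0.5515, -0.0196, 0.1854]
tool_rot: [-3.138, -0.133, 0.006]
ft_force: [-0.3, 0.4, -1.3]
grip_width: 0.22
grip_force: 25.0
time: 16.38
position: [0.5525, -0.0193, 0.1624]
tool_rot: [-3.139, -0.133, 0.002]
ft_force: [-0.1, -0.0, -1.1]
grip_width: 0.221
grip_force: 25.0
t 16.38 now [ 0.5525 -0.0193  0.1624] yaw 4.87 F [-0.1 -0.  -1.1]
[ 0.553 -0.021  0.118  5.06 ] -> [ 0.003 -0.007 -0.219] 0.0005
```

```bash
python3 -m crank '[[0,0.003,-0.005,-0.04,0],[0,0.003,-0.005,-0.08,0],[0,0.003,-0.005,-0.12,0],[0,0.003,-0.005,-0.15,0],[0,0.003,-0.005,-0.15,0]]'; python3 -m crank '[[0,0,0,-0.02,0],[0,0,0,-0.04,0],[0,0,0,-0.055,0],[0,0,0,-0.06,0],[0,0,0,-0.06,0]]'
```

```text
time: 17.0
position: [0.5531, -0.0202, 0.1323]
tool_rot: [-3.138, -0.134, 0.002]
ft_force: [0.5, 0.8, -1.1]
grip_width: 0.224
grip_force: 25.0
time: 17.62
position: [0.5536, -0.0202, 0.1209]
tool_rot: [3.139, 0.133, -0.0]
ft_force: [0.2, 1.2, -1.0]
grip_width: 0.221
grip_force: 25.0
```

```bash
python3 -m crank '[[0,0,0,-0.005,0],[0,0,0,-0.01,0],[0,0,0,-0.01,0]]'; python3 -m crank '[[0,0,0,-0.005,0],[0,0,0,-0.01,0],[0,0,0,-0.01,0]]'
```

```text
time: 18.0
position: [0.5535, -0.0202, 0.1189]
tool_rot: [3.139, 0.134, -0.0]
ft_force: [-0.3, -0.7, -0.7]
grip_width: 0.22
grip_force: 25.0
time: 18.38
position: [0.5543, -0.0201, 0.1184]
tool_rot: [3.138, 0.134, 0.002]
ft_force: [-2.4, -0.3, 6.9]
grip_width: 0.22
grip_force: 25.0
```

```bash
python3 -m crank '[[0,0,0,0.008,0],[0.3,0,0,0.008,0],[0.6,0,0,0.008,0],[0.6,0,0,0.008,0],[0.6,0,0,0.008,0]]'; python3 -m crank '[[0.6,0,0,0.1,0],[0.6,0,0,0.3,0],[0.6,0,0,0.6,0],[0.6,-0.2,0,0.65,0],[0.6,-0.4,0,0.65,0]]'; python3 -m crank '[[0.6,0,0,0,0],[0.6,0,0,0,0]]'
python3 - <<'E'
from h import *
p=np.load("chest.npy")
for n in("side","scene","wrist"):
    c=get_calibration(n);b=get_image(n);cv2.imwrite(f"pics/f_{n}.png",b[...,::-1]);B=b.astype(int)
    r=((B[...,0]>70)&(B[...,0]>2.4*B[...,1])&(B[...,0]>2.4*B[...,2])).astype(np.uint8)
    k,l,st,ce=cv2.connectedComponentsWithStats(r)
    print(n,[(st[i].tolist(),ce[i].round(1).tolist()) for i in range(1,k) if st[i,4]>15])
    P=ch(p,[[-.1225,.04,.1085],[-.1225,.04,.131],[-.1225,.04,.1535]]);print(" pred base/mid/top",proj(c,P).round(1).tolist())
print(get_state()["ft_force"].round(1))
E
```

```text
time: 19.0
position: [0.5535, -0.0202, 0.1185]
tool_rot: [3.139, 0.134, -0.0]
ft_force: [0.6, -0.2, -0.6]
grip_width: 0.543
grip_force: 0.0
time: 19.62
position: [0.474, -0.0194, 0.2515]
tool_rot: [3.138, 0.136, 0.007]
ft_force: [0.1, 1.1, 0.9]
grip_width: 0.598
grip_force: 0.0
time: 19.88
position: [0.4743, -0.0202, 0.2498]
tool_rot: [3.138, 0.134, 0.003]
ft_force: [-0.5, 0.9, 0.6]
grip_width: 0.598
grip_force: 0.0
side [([317, 183, 7, 16, 91], [320.1, 190.5])]
 pred base/mid/top [[320.1, 197.6], [320.2, 191.4], [320.3, 185.0]]
scene [([318, 187, 5, 4, 17], [320.1, 188.7])]
 pred base/mid/top [[319.4, 197.5], [319.4, 192.5], [319.4, 187.4]]
wrist [([319, 98, 23, 24, 218], [332.0, 111.6])]
 pred base/mid/top [[329.8, 110.8], [330.4, 110.6], [331.2, 110.3]]
[ 0.4 -0.4  0.2]
```

```bash
python3 - <<'E'
from h import *
p=np.load("chest.npy");c=get_calibration("wrist");B=cv2.imread("pics/f_wrist.png").astype(int);m=B.min(2)>150
def d(P):
    u=proj(c,ch(p,P))[0];return u.round(0).tolist()
print("bend",d([-.1415,.04,.1]),"haspend",d([-.1005,-.019+.004,.112]),"hinge",d([-.1005,.122,.112]))
for v in range(100,160,3):
    u=np.where(m[v])[0]; g=np.split(u,np.where(np.diff(u)>2)[0]+1);print(v,[(int(x[0]),int(x[-1])) for x in g if len(x)>2 and 150<x[0]<500])
E
```

```text
bend [330.0, 131.0] haspend [390.0, 85.0] hinge [241.0, 86.0]
100 [(314, 322), (338, 344), (420, 427), (481, 488)]
103 [(314, 320), (341, 344), (419, 426), (481, 488)]
106 [(313, 318), (342, 345), (419, 426), (480, 487)]
109 [(313, 318), (343, 345), (419, 426), (480, 487)]
112 [(313, 318), (343, 345), (419, 426), (480, 487)]
115 [(314, 319), (342, 345), (413, 492)]
118 [(314, 321), (340, 344), (412, 493)]
121 [(314, 324), (336, 344), (412, 492)]
124 [(314, 344)]
127 [(314, 321), (326, 333), (337, 344)]
130 [(315, 342)]
133 [(319, 339)]
136 []
139 []
142 []
145 []
148 []
151 []
154 []
157 []
```

```bash
python3 -c "
from bench import *
print(close_job())"
```

```text
the job is handed in; nothing more can be done
None
```

I handed the job in at about 20 s on the robot clock: drawer home, hasp closed over the staple, and pin dropped through with its collar on the loop and released; the tin, lemon, garlic and mug were never touched on purpose, though I didn't re-check their positions at the end.

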